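# Press the bench scraper and the shears into their foam trays

### The arm

A 6-joint arm with a two-finger parallel gripper is mounted at the origin on the work surface. World frame = base frame: x ahead of the robot, y to its left, z up, the work surface at z = 0. Lengths are in mm, angles in rad, forces in N, time in s.
With the tool pointing down it reaches from about 325 to 775 mm from the base axis. Payload 5.5 kg.
Tool frame: the origin (TCP) lies at the very end of the fingers, on their centre line; the grasp point (between the pads) lies 19 mm behind it (env.tcp_to_grasp is the distance from the TCP to the grasp point, in mm); z points along the fingers, y is the line along which they close (so a half turn about z gives the same grasp; the last joint's range is limited). The gripper opens to 85 mm and grips with 20 to 120 N. Pads are 22 mm wide; open, the fingers measure 114 mm over their backs; the gripper's body (76 mm by 85 mm) begins 54 mm behind the grasp point. The pads swing forward as they close: fully open they stand 13 mm farther back than shut.
Start: joints at [-1.165, 0.091, 1.231, -0, 1.82, -0.057], TCP at [267.875, -536.898, 231.275] pointing down, gripper open.
Joint ranges: [-2.87, 2.87], [-0.86, 2.18], [0.17, 2.46], [-1.51, 4.65], [0.06, 2.69], [-2.65, 2.65]. Speed limits (rad/s): [2.57, 2.57, 3.01, 3.14, 3.14, 3.14].

### API

Orientations are given as a 3x3 rotation matrix whose columns are the frame's x, y, z axes.
In Python, from station import env gives the robot as it stands. The module is installed in compiled form; this text tells all that it offers.
- The arm moves only by the shell command python3 -m handwheel 'ROWS'. ROWS is JSON, a list of rows, each a list of 3 entries, a list of its own where there are three numbers: the gripper's target within -1 to 1 (fully open at 1, half-way at 0, shut at -1), then the shift along the tool's x, y, z in mm, then the turn about the tool's z in degrees. A call has 1 to 12 rows; each row shifts and turns the commanded pose from where the row before left it, along the tool's axes as they then stand; what a row does not reach is not made up. A row lasts 1/8 s, in which the tool goes at most 62.5 mm and 10.7 degrees, less where a joint would pass 70% of its speed; a pose out of reach is approached as far as the arm can. A call is refused whole if a number of a shift passes 62.5 or a number of a turn 10.7, either way. A call with a gripper value outside its range is refused whole. The fingers move at their own pace and stop on an object; the grip force is fixed at half the most. Time passes only in rows, so rows that do not move let the fingers close. It gives the time, the measured TCP pose, the force, the opening and the grip force at its end, in the units of the state.
- env.get_state(): the state, without advancing time (a new reading comes with each control period).
- env.snapshot(name): name is "scene" or "top" or "wrist"; returns the picture (400x640x3 uint8, blue, green, red); there is no depth.
- env.camera_params(name): a dict with "intrinsics" (3x3 intrinsics, pixels), "D" ([k1, k2, p1, p2, k3] as OpenCV has them; the pictures are not rectified), "cam_to_world" (4x4, takes a point from camera to world coordinates); the wrist camera has in their place "tool_from_camera" (4x4, takes a point from camera to tool coordinates, whose origin is the TCP and whose axes are the flange's). Camera axes: x right, y down, z forward; pixel columns grow to the right and rows downward; lengths in mm; the calibration is good to about 2 mm. A picture is of the moment at which its call begins: read the wrist's pose just before it. camera_params takes no time and is no camera call.
- env.finish_job(): hands the job in; it is judged then, once.
Trained networks look in the newest picture that a camera, given by its name, has taken for a name from the list of things; names that differ only in an ending like _2 or _b are one class to them, and where a whole thing is asked for, a point or a joint stands for the part that bears it (a point fixed in the world has none). Each returns a list of dicts, best first, with "p" (0 to 1); they miss things now and then, are a little off and sometimes report something else, mostly with a low value. They report only what shows in the picture. A call takes as long as a camera call. They do not tell look-alikes from the thing itself.
- env.spot_in(camera, query): "xy" ([column, row] in pixels, amid what is visible of it).
- env.spot_point(camera, query): "xy" ([column, row] in pixels: a listed point, or the origin of a listed thing).
The state is a dict: "time": time; "joints": joint angles; "qd": joint speeds; "effort": joint torques, N m; "tcp_pos": TCP position; "orientation": TCP orientation; "contact_force": force on the tool from outside, world axes, zero at the start; "moment": the same for the moment, N m; "gripper_width": finger opening in mm; "finger_force": force on a finger pad.
Only numpy, scipy, OpenCV 4.12 (cv2) and the standard library are available. Lean on these libraries where they do the work, as an engineer would, in place of code of your own. Each camera call takes 0.05 s, during which the arm holds its last target. There are 200 camera calls.

### The job

Put the bench scraper and the kitchen shears away: set each one, the only way round that it fits, in the foam tray cut to its shape, and press it down until it is fully home on the floor of its pocket, then let go. Leave the palette knife in its own tray, and the dough ring, jar, measuring cup and pastry brush where they are.

Things in the scene. Friction and masses are not known exactly. Their poses are not given: they have to be found in the camera images.
- scraper_center (a point): Bench scraper (0.2 kg), loose, flat on the bench: black handle bar 130 mm long (x), 26 wide (y), 28 high, with a flat dark blade 100 mm wide (x), 4 mm thick, on its -y side, level with the underside. Point: centre of the handle, 14 mm above its underside. When home the handle stands 17 mm above the foam: grip it across y, at least 12 mm above its underside, to clear the foam.
- scraper_edge (a point): Middle of the scraper blade's free edge, at y = -77 mm, z = -12 mm from scraper_center.
- shears_center (a point): Kitchen shears (0.18 kg), loose, flat on the bench, shut and rigid, 195 mm long. Black middle block 45 mm long (x -25 to +20), 32 wide (y), 24 high; blades towards +x, two finger loops towards -x (see shears). Point: in the block, 12 mm above its underside. When home the block stands 13 mm above the foam: grip it across y, at least 12 mm above its underside, to clear the foam.
- shears_tip (a point): Tip of the shears' blades, at x = 100 mm, z = -2 mm from shears_center. The blades are 20 mm wide.
- scraper_tray: Fixed tray 220 mm (x) x 114 mm, full of dark foam; foam top 18 mm, pocket floor 7 mm above the bench. Its pocket follows, with 1.8 mm spare all round, the outline of the bench scraper. Two springy foam lips at the ends of the handle's slot bulge 2 mm past the handle: the tool rests about 5 mm too high until pressed straight down over them (about 15 N), then stays. Origin: centre of its underside.
- scraper_home (a point): Where scraper_center must come to lie, 21 mm above the bench, in the tray cut for the scraper; same axes (x on x, y on y).
- scraper_edge_home (a point): Where scraper_edge must come to lie in the tray.
- shears_tray: Fixed tray 220 mm (x) x 114 mm, full of dark foam; foam top 18 mm, pocket floor 7 mm above the bench. Its pocket follows, with 1.8 mm spare all round, the outline of the shears. Two springy foam lips beside the middle block bulge 2 mm past it: the tool rests about 5 mm too high until pressed straight down over them (about 15 N), then stays. Origin: centre of its underside.
- shears_home (a point): Where shears_center must come to lie, 19 mm above the bench, in the tray cut for the shears; same axes (x on x, y on y).
- shears_tip_home (a point): Where shears_tip must come to lie in the tray.
- scraper: The bench scraper itself; origin at the middle of the handle's underside, axes as at scraper_center.
- shears: The shears themselves; origin at the underside below shears_center, same axes. Loops 14 mm high: a long one on the +y side (to x = -95, y = +37 mm) and a short one on the -y side (to x = -75, y = -31 mm).
- palette_knife: Palette knife, 190 mm long, black handle 22 mm high and thin dark blade, already lying in a third tray of the same size; leave it. Origin at its underside.
- dough_ring: Bystander: steel dough ring, 56 mm across, 25 mm high, between the tools and the trays. Origin at the centre of its underside.
- jar: Bystander: amber glass jar, 64 mm across, 85 mm high. Origin at its underside.
- scoop_cup: Bystander: aluminium measuring cup with a handle, 72 mm across, 60 mm high. Origin at its underside.
- pastry_brush: Bystander: wooden pastry brush lying on the bench. Origin at its underside.
Things that resemble listed ones, but are neither listed nor needed, are in the scene too. What is shaped like the scraper_tray but turquoise is not meant.

How it is judged (in metres and radians):
At the end, for the whole second after the job is handed in: Scraper and shears each lie in their own foam pocket, the right way round (centre within 5 mm sideways, far edge or tip within 8 mm of its place), level within 0.08 rad and fully down (height within 2.5 mm of seated), released and at rest (x of scraper_center in the frame of scraper_home between -0.005 and 0.005 m and y of scraper_center in the frame of scraper_home between -0.005 and 0.005 m and z of scraper_center in the frame of scraper_home between -0.0025 and 0.0025 m and angle between the z axis of scraper_center and the z axis of scraper_home, either way round below 0.08 rad and distance between scraper_edge and scraper_edge_home below 0.008 m and linear speed of each of scraper, shears below 0.02 m/s and contact force between each of scraper, shears and the fingers below 0.1 N and x of shears_center in the frame of shears_home between -0.005 and 0.005 m and y of shears_center in the frame of shears_home between -0.005 and 0.005 m and z of shears_center in the frame of shears_home between -0.0025 and 0.0025 m and angle between the z axis of shears_center and the z axis of shears_home, either way round below 0.08 rad and distance between shears_tip and shears_tip_home below 0.008 m); the robot touches nothing.
It fails at once if the palette knife is shifted more than 10 mm in or out of its tray (distance of palette_knife from where it was at the start of the episode above 0.01 m).
It fails at once if the dough ring, jar, measuring cup or brush is displaced by more than 30 mm (distance of any of dough_ring, jar, scoop_cup, pastry_brush from where it was at the start of the episode above 0.03 m).
It also fails if it takes over 69 s, if anything falls off the work surface, if the arm or the gripper's body presses on something with over 40 N, if the wrist force passes 120 N, or if a joint passes its speed limit or range.

## Working session

There is one attempt and no reset: what is moved stays moved. The work goes in short steps, Python scripts to look and compute and a shell command to move; the robot and the scene stay as the last step left them, time stands still between calls to the robot, and variables do not carry over. Pictures are saved under pics/ and viewed, at most 10 in all, crops included, and the job is handed in when it is done.

```bash
mkdir -p pics; cat > h.py <<'E'
from station import env
import numpy as np, cv2
def cam(n):
    p=env.camera_params(n); K=np.array(p["intrinsics"]);D=np.array(p["D"])
    if "cam_to_world" in p: T=np.array(p["cam_to_world"])
    else:
        s=env.get_state(); W=np.eye(4); W[:3,:3]=np.array(s["orientation"]); W[:3,3]=s["tcp_pos"]
        T=W@np.array(p["tool_from_camera"])
    return K,D,T
def ray(c,xy):
    K,D,T=c
    u=cv2.undistortPoints(np.array([[xy]],float),K,D)[0,0]
    d=T[:3,:3]@np.array([u[0],u[1],1]); return T[:3,3],d/np.linalg.norm(d)
def atz(c,xy,z):
    o,d=ray(c,xy); return o+d*(z-o[2])/d[2]
def tri(c1,p1,c2,p2):
    o1,d1=ray(c1,p1);o2,d2=ray(c2,p2)
    t=np.linalg.lstsq(np.stack([d1,-d2],1),o2-o1,rcond=None)[0]
    a,b=o1+t[0]*d1,o2+t[1]*d2
    return (a+b)/2,np.linalg.norm(a-b)
def proj(c,P):
    K,D,T=c; Ti=np.linalg.inv(T); 
    return cv2.projectPoints(np.array([P],float),Ti[:3,:3],Ti[:3,3],K,D)[0][0,0]
E
python3 - <<'E'
from h import *
np.set_printoptions(precision=1,suppress=True)
Z=dict(scraper_center=14,scraper_edge=2,shears_center=12,shears_tip=10,scraper_home=21,scraper_edge_home=9,shears_home=19,shears_tip_home=17,scraper_tray=0,shears_tray=0,palette_knife=7,dough_ring=0,jar=0,scoop_cup=0,pastry_brush=0)
for n in ["top","scene"]:
    im=env.snapshot(n); cv2.imwrite(f"pics/{n}0.png",im); c=cam(n); print(n,c[2][:3,3])
    for q in Z:
        for r in env.spot_point(n,q)[:4]:
            if r["p"]>.15: print(q,round(r["p"],2),np.array(r["xy"]),atz(c,r["xy"],Z[q])[:2])
print(env.get_state()["time"])
E
```

```text
top [ 380.    41.1 1049.2]
scraper_center 0.82 [247.  210.5] [444.5 264.2]
scraper_edge 0.56 [220.7 217.2] [424.1 340.5]
shears_center 0.56 [250.  135.7] [660.3 267. ]
shears_center 0.27 [239.2 167.5] [566.7 293.2]
shears_tip 0.68 [239.5 166.3] [570.6 293. ]
scraper_home 0.83 [424.1 293.8] [ 231.3 -230.5]
scraper_home 0.59 [347.  162.4] [588.2 -13.4]
scraper_edge_home 0.96 [446.2 300. ] [ 214.8 -294.1]
scraper_edge_home 0.91 [374.2 164.2] [587.5 -91.9]
shears_home 0.85 [407.9 166.9] [ 580.3 -185.8]
shears_tip_home 0.83 [404.  135.4] [ 671.8 -174.7]
scraper_tray 0.72 [428.8 294.2] [ 227.5 -249.1]
scraper_tray 0.65 [356.5 163.9] [588.8 -42. ]
shears_tray 0.69 [240.4 165.6] [574.5 292.9]
shears_tray 0.58 [400.4 167.3] [ 582.3 -168.5]
palette_knife 0.86 [450.  195.2] [ 504.6 -307.7]
dough_ring 0.58 [320.5 181.8] [533.7  60.3]
jar 0.75 [249.6 214.6] [433.9 259.2]
jar 0.61 [194.7 169. ] [560.9 424.2]
scoop_cup 0.6 [323.3  98.3] [782.   59.4]
pastry_brush 0.68 [383.3 105.9] [ 763.6 -117.2]
scene [842.9 660.  573.1]
scraper_center 0.81 [391.4 256.3] [436.4 256. ]
scraper_edge 0.62 [421.1 285
[... 384 characters left out ...]
[ 676.1 -179.2]
shears_tip_home 0.84 [222.8 185.8] [ 676.  -169.3]
shears_tip_home 0.31 [272.2 210. ] [599.4  -8.6]
scraper_tray 0.7 [348.3 141.3] [ 217.2 -255.2]
scraper_tray 0.59 [271.  205.7] [587.7 -47.1]
shears_tray 0.74 [254.3 181.1] [ 585.  -175.5]
palette_knife 0.79 [261.6 151.2] [ 506.6 -316.4]
palette_knife 0.44 [271.3 208.7] [595.  -26.6]
dough_ring 0.56 [305.1 225.9] [546.4  65.4]
jar 0.75 [395.3 353.9] [563.3 432.6]
jar 0.45 [392.8 260.7] [431.8 257.9]
scoop_cup 0.86 [206.6 255. ] [781.4  50.3]
scoop_cup 0.28 [394.8 352.9] [562.9 430.7]
pastry_brush 0.85 [191.1 209.1] [ 773.6 -130.3]
pastry_brush 0.38 [302.3 303.8] [654.7 265. ]
pastry_brush 0.3 [256.9 177.9] [ 572.5 -187.6]
1.6
```

View pics/top0.png

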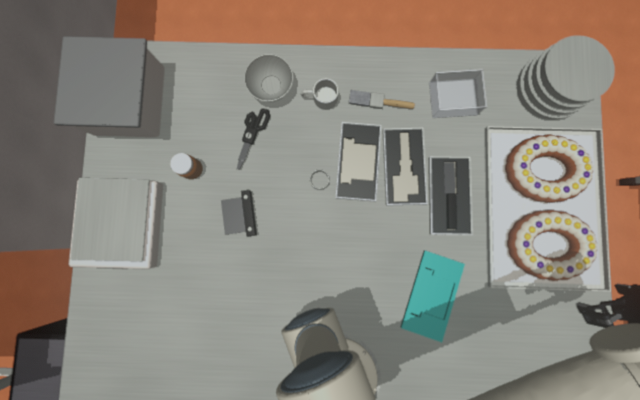

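View pics/scene0.png

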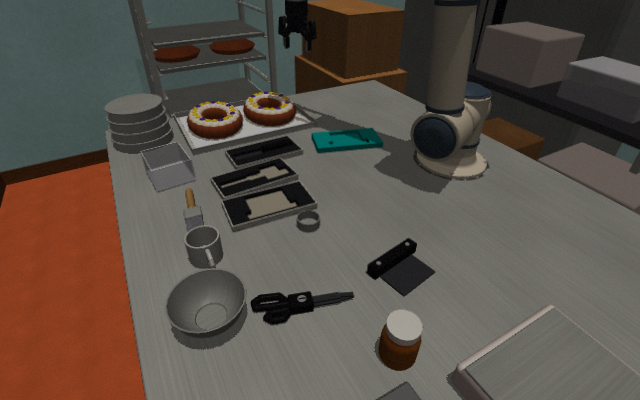

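The top view shows the loose scraper at about (247,212) and the loose shears at about (250,140). Things that could be taken for the scraper tray:
- dark tray at (358,160): wide blade pocket, matches the description
- turquoise tray at (432,295): decoy
- dark tray at (405,166): long shears-shaped pocket
- tray at (450,195): holds the palette knife

So scraper tray = (358,160) and shears tray = (405,166).

```bash
python3 - <<'E'
from h import *
np.set_printoptions(precision=3,suppress=True)
s=env.get_state(); print(np.array(s["orientation"]),s["gripper_width"])
p=env.camera_params("wrist"); print(np.array(p["tool_from_camera"]),np.array(p["intrinsics"]))
im=cv2.imread("pics/top0.png"); cv2.imwrite("pics/crop0.png",cv2.resize(im[110:245,205:490],None,fx=2.8,fy=2.8,interpolation=cv2.INTER_CUBIC))
E
```

```text
[[ 0.895  0.446  0.   ]
 [ 0.446 -0.895 -0.   ]
 [-0.     0.    -1.   ]] 85.31126167985222
[[   0.002   -0.965   -0.264   66.102]
 [   1.       0.002    0.001    0.284]
 [  -0.001   -0.264    0.965 -143.545]
 [   0.       0.       0.       1.   ]] [[341.43    0.    322.447]
 [  0.    341.43  199.438]
 [  0.      0.      1.   ]]
```

View pics/crop0.png

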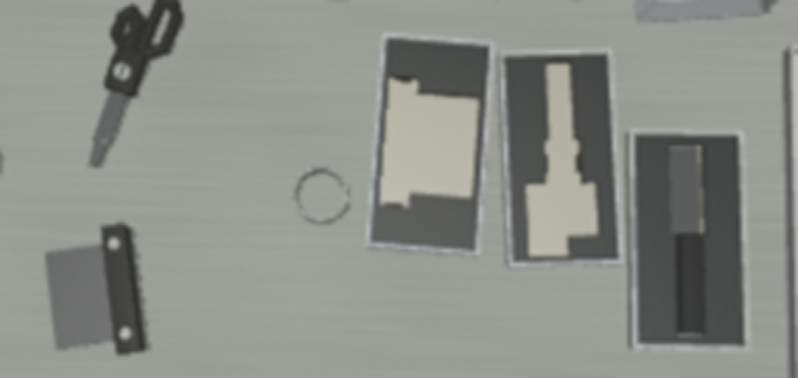

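The crop shows the chosen tools and trays. Scraper tray: handle slot on the left (+y) side, blade on the right. Shears tray: tip up (+x), loops at the bottom. Both tools need about a half turn. I'll take a wrist look over the trays first.

```bash
python3 -m handwheel '[[1,[41,-21,0],0],[1,[41,-21,0],0],[1,[41,-21,0],0],[1,[41,-21,0],0],[1,[41,-21,0],0],[1,[41,-21,0],0],[1,[41,-21,0],0],[1,[41,-21,0],0],[1,[41,-21,0],0],[1,[41,-21,0],0],[1,[41,-21,0],0],[1,[41,-21,0],0]]'
cat > look.py <<'E'
from h import *
import sys,json
np.set_printoptions(precision=1,suppress=True)
Z=dict(scraper_center=14,scraper_edge=2,shears_center=12,shears_tip=10,scraper_home=21,scraper_edge_home=9,shears_home=19,shears_tip_home=17)
name=sys.argv[1]; c=cam("wrist"); im=env.snapshot("wrist"); cv2.imwrite(f"pics/{name}.png",im)
print(c[2][:3,3])
out={}
for q in sys.argv[2:]:
    for r in env.spot_point("wrist",q)[:3]:
        if r["p"]>.2:
            print(q,round(r["p"],2),np.array(r["xy"]),atz(c,r["xy"],Z[q])[:2])
    
np.savez(f"{name}.npz",K=c[0],D=c[1],T=c[2])
s=env.get_state();print(s["time"],np.array(s["tcp_pos"]))
E
python3 look.py w1 scraper_home scraper_edge_home shears_home shears_tip_home
```

```text
time: 3.1
tcp_pos: [596.4, -90.4, 231.4]
orientation: [[0.895, 0.446, 0.0], [0.446, -0.895, -0.0], [0.0, 0.0, -1.0]]
contact_force: [-0.3, -1.1, -0.3]
gripper_width: 85.4
finger_force: 0.0
[655.6 -61.1 374.9]
scraper_home 0.92 [254.7 139.4] [595.3 -13.8]
scraper_home 0.54 [392.5 221.4] [ 581.3 -184.6]
scraper_edge_home 0.96 [319.9 174.8] [590.  -91.3]
shears_home 0.64 [392.1 221.6] [ 580.5 -185. ]
shears_tip_home 0.61 [433.5 135.3] [ 681.9 -177.6]
3.35 [595.4 -92.  231.2]
```

View pics/w1.png

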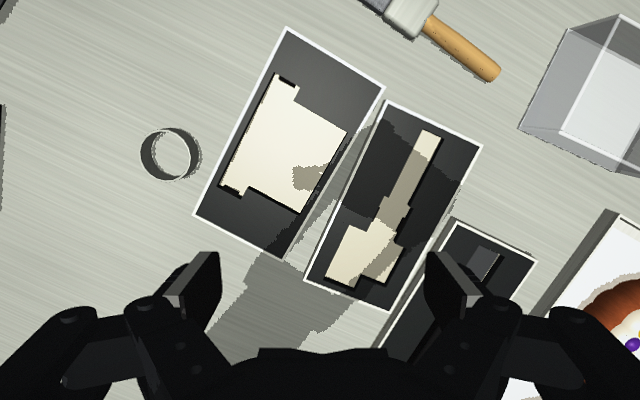

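The wrist view shows both pockets clearly: scraper pocket around (285,145), shears pocket around (380,220), tip at (433,135). The ring is at (168,155). I'll fit the pocket outlines to the pale floors.

```bash
cat > fit.py <<'E'
from h import *
from scipy.optimize import minimize
g=1.8
SCR=[(65+g,-13-g),(65+g,13+g),(-65-g,13+g),(-65-g,-13-g),(-50-g,-13-g),(-50-g,-77-g),(50+g,-77-g),(50+g,-13-g)]
SHE=[(100+g,-10-g),(100+g,10+g),(20+g,10+g),(20+g,16+g),(-25,16+g),(-25,37+g),(-95-g,37+g),(-95-g,3),(-75-g,3),(-75-g,-31-g),(-25,-31-g),(-25,-16-g),(20+g,-16-g),(20+g,-10-g)]
def poly(c,P,x,z,S):
    K,D,T=c; Ti=np.linalg.inv(T); a=x[2]; R=np.array([[np.cos(a),-np.sin(a)],[np.sin(a),np.cos(a)]])
    W=np.c_[np.array(P)@R.T+x[:2],np.full(len(P),z)]
    p=cv2.projectPoints(W,cv2.Rodrigues(Ti[:3,:3])[0],Ti[:3,3],K,D)[0][:,0]
    m=np.zeros((400*S,640*S),np.uint8); cv2.fillPoly(m,[np.round(((p+.5)*S-.5)*16).astype(np.int32)],255,shift=4); return m
def fitpocket(c,im,P,x0,thr,S=3):
    big=cv2.resize(im,None,fx=S,fy=S,interpolation=cv2.INTER_CUBIC).min(2)
    reg=cv2.dilate(poly(c,P,x0,12,S),np.ones((31,31),np.uint8))>0
    M=(big>thr)&reg
    def f(v):
        x=[v[0],v[1],v[2]/100]
        m=(poly(c,P,x,7,S)>0)&(poly(c,P,x,18,S)>0)
        return 1-(m&M).sum()/max(1,(m|M).sum())
    v0=np.array([x0[0],x0[1],x0[2]*100])
    r=minimize(f,v0,method="Nelder-Mead",options=dict(initial_simplex=v0+np.array([[0,0,0],[6,0,0],[0,6,0],[0,0,5.]])))
    return r.x[0],r.x[1],r.x[2],1-r.fun
E
python3 - <<'E'
from fit import *
np.set_printoptions(precision=1,suppress=True)
d=np.load("w1.npz"); c=(d["K"],d["D"],d["T"]); im=cv2.imread("pics/w1.png")
for t in (85,105): 
    print("scr",np.array(fitpocket(c,im,SCR,[593,-13,-.07],t)).round(2))
    print("she",np.array(fitpocket(c,im,SHE,[581,-185,.05],t)).round(2))
# height check from top + wrist network points
ct=cam("top")
print(tri(c,[254.7,139.4],ct,[347,162.4]),tri(c,[319.9,174.8],ct,[374.2,164.2]))
print(tri(c,[392.1,221.6],ct,[407.9,166.9]),tri(c,[433.5,135.3],ct,[404,135.4]))
E
```

```text
scr [599.2 -14.4  -5.7   0.9]
she [ 581.6 -181.4    5.4    0.9]
scr [597.1 -14.4  -5.5   1. ]
she [ 581.6 -181.7    5.6    0.9]
(array([592. , -13. ,   5.4]), np.float64(2.877641569727319)) (array([588.8, -92.2,   2.7]), np.float64(0.8988210517346018))
(array([ 580.4, -185.7,   18. ]), np.float64(0.6899252392241536)) (array([ 682.5, -184.4,  -14. ]), np.float64(7.019027668038356))
```

```bash
python3 -m handwheel '[[1,[0,-42,0],0],[1,[0,-42,0],0],[1,[0,-42,0],0],[1,[0,-42,0],0],[1,[0,-42,0],0],[1,[0,-42,0],0],[1,[0,-42,0],0],[1,[0,-42,0],0],[1,[0,-44,0],0],[1,[0,0,0],6],[1,[0,0,0],6],[1,[0,0,0],0]]'
python3 look.py w2 scraper_center scraper_edge shears_center shears_tip
```

```text
time: 4.85
tcp_pos: [426.2, 247.2, 231.6]
orientation: [[0.968, 0.25, 0.001], [0.25, -0.968, 0.0], [0.001, 0.0, -1.0]]
contact_force: [-0.7, -0.8, -0.3]
gripper_width: 85.4
finger_force: 0.0
[490.2 263.4 375.2]
scraper_center 0.86 [316.5 156.7] [438.9 256.2]
scraper_center 0.6 [312.7 157.7] [436.9 259.9]
scraper_edge 0.87 [241.6 149.3] [424.6 337.3]
shears_tip 0.75 [308.8  27.5] [560.6 295.2]
5.1 [426.1 247.8 231.4]
```

View pics/w2.png

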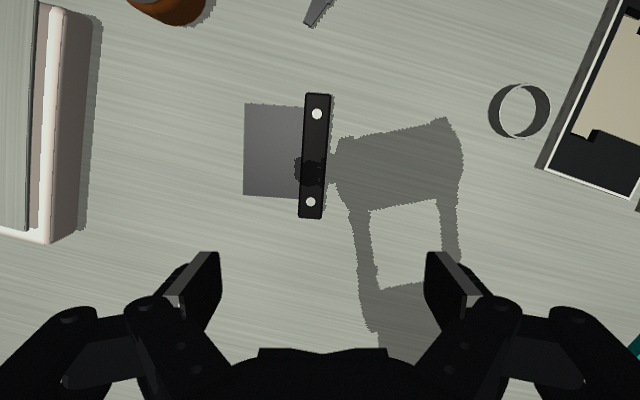

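The picture shows the scraper handle from (318,94) to (311,217), its screws at (317,114) and (311,202), and the blade edge corners at (244,103) and (243,195).

```bash
python3 - <<'E'
from h import *
np.set_printoptions(precision=1,suppress=True)
d=np.load("w2.npz"); c=(d["K"],d["D"],d["T"])
for p,z in [((306,94),28),((331,95),28),((325,218),28),((299,216),28),((317,114),28),((311,202),28),((244,103),4),((243,195),4)]: print(p,atz(c,p,z))
im=cv2.imread("pics/w2.png"); ct=cam("top")
print("tri screwmid vs top centre",tri(c,(314,157.5),ct,(247,210.5)))
E
```

```text
(306, 94) [497.9 281.7  28. ]
(331, 95) [503.2 257.8  28. ]
(325, 218) [379.5 231.4  28. ]
(299, 216) [374.7 258.9  28. ]
(317, 114) [482.2 266.5  28. ]
(311, 202) [393.  250.3  28. ]
(244, 103) [473.4 344.    4. ]
(243, 195) [374.9 325.4   4. ]
tri screwmid vs top centre (array([442.2, 258.5,  42.8]), np.float64(1.3889693205324332))
```

```bash
python3 -m handwheel '[[1,[0,0,0],4],[1,[14,-8,40],0],[1,[0,0,45],0],[1,[0,0,45],0],[1,[0,0,45],0],[1,[0,0,25],0],[1,[0,0,18],0],[1,[0,0,0],0],[-1,[0,0,0],0],[-1,[0,0,0],0],[-1,[0,0,0],0],[-1,[0,0,0],0]]'
```

```text
time: 6.6
tcp_pos: [438.9, 259.1, 14.4]
orientation: [[0.983, 0.183, 0.002], [0.183, -0.983, 0.001], [0.002, -0.001, -1.0]]
contact_force: [-1.0, 0.3, 5.5]
gripper_width: 24.3
finger_force: 61.1
```

```bash
python3 -m handwheel '[[-1,[0,0,-30],0],[-1,[0,0,-45],0],[-1,[0,0,-25],0],[-1,[13,37,0],0],[-1,[13,37,0],0],[-1,[13,37,0],0],[-1,[13,37,0],0],[-1,[13,37,0],0],[-1,[13,37,0],0],[-1,[13,37,0],0],[-1,[14,38,0],0]]'
python3 -m handwheel '[[-1,[0,0,0],-10.4],[-1,[0,0,0],-10.4],[-1,[0,0,0],-10.4],[-1,[0,0,0],-10.4],[-1,[0,0,0],-10.4],[-1,[0,0,0],-10.4],[-1,[0,0,0],-10.4],[-1,[0,0,0],-10.4],[-1,[0,0,0],-10.4],[-1,[0,0,0],-10.4],[-1,[0,0,0],-10.4],[-1,[0,0,0],-10.4]]'
python3 -m handwheel '[[-1,[0,0,0],-10.4],[-1,[0,0,0],-10.4],[-1,[0,0,0],-10.4],[-1,[0,0,0],-10.4],[-1,[0,0,0],0],[-1,[0,0,0],0]]'
python3 look.py w3 scraper_center scraper_edge scraper_home scraper_edge_home shears_home shears_tip_home
```

```text
time: 7.98
tcp_pos: [595.9, -15.3, 112.6]
orientation: [[0.983, 0.183, -0.001], [0.183, -0.983, 0.0], [-0.001, -0.0, -1.0]]
contact_force: [1.0, 0.5, -1.7]
gripper_width: 24.3
finger_force: 60.3
time: 9.48
tcp_pos: [595.3, -14.1, 112.4]
orientation: [[-0.715, 0.699, -0.001], [0.699, 0.715, 0.0], [0.001, -0.001, -1.0]]
contact_force: [0.3, 0.2, -1.9]
gripper_width: 24.1
finger_force: 60.4
time: 10.22
tcp_pos: [595.5, -14.1, 112.9]
orientation: [[-0.998, 0.057, -0.001], [0.057, 0.998, 0.0], [0.001, 0.0, -1.0]]
contact_force: [0.6, 0.2, -2.1]
gripper_width: 24.3
finger_force: 60.4
[529.1 -10.8 256.5]
scraper_center 0.6 [325.8 257.1] [640.9 -14.6]
scraper_edge 0.84 [164.8 249.4] [ 632.9 -145.3]
scraper_home 0.47 [323.1 254.9] [635.8 -16.4]
shears_home 0.27 [320.7 248.8] [631.6 -18. ]
shears_tip_home 0.91 [128.8 316.3] [ 684.4 -178.9]
10.575 [595.7 -14.2 113.3]
```

View pics/w3.png

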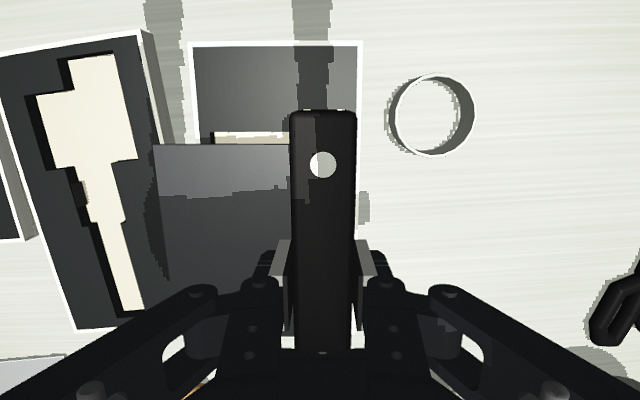

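The held scraper is aligned with the tool, with the handle end at about row 110, columns 291–355, and the blade corner at (153,145). The shears pocket is fully visible on the left, around (95,130) to (130,310).

```bash
python3 - <<'E'
from fit import *
np.set_printoptions(precision=1,suppress=True)
L=lambda n:(lambda d:(d["K"],d["D"],d["T"]))(np.load(n))
c=L("w3.npz"); im=cv2.imread("pics/w3.png"); c1=L("w1.npz"); im1=cv2.imread("pics/w1.png")
for t in (85,105): print("she w3",np.array(fitpocket(c,im,SHE,[581,-183,.05],t)).round(2))
print("scr tray corners w3",atz(c,(189.5,43),18),atz(c,(361.5,42),18))
print("w1",[atz(c1,p,18) for p in [(194,214.5),(283,260),(287,27),(384.5,89)]])
zt=126.6
print("handle end corners",atz(c,(291,111),zt),atz(c,(355,111),zt),"screw",atz(c,(323,165),zt),"blade",atz(c,(153,145),zt-24), atz(c,(291,144),zt-24))
# triangulate heights of pocket features: notch corners
for a,b in [((194,214.5),(361.5,42)),((283,260),(189.5,43))]: print("tri",tri(c1,a,c,b))
E
```

```text
she w3 [ 581.9 -181.6    5.6    0.9]
she w3 [ 581.8 -181.6    5.6    0.9]
scr tray corners w3 [482.9 -95.5  18. ] [489.2  16.6  18. ]
w1 [array([489.6,  14. ,  18. ]), array([484.3, -97. ,  18. ]), array([707.2,   2.5,  18. ]), array([ 698.9, -109.3,   18. ])]
handle end corners [529.8 -22.6 126.6] [531.1   1.1 126.6] screw [550.6 -11.9 126.6] blade [540.9 -88.5 102.6] [544.3 -25.9 102.6]
tri (array([488.3,  15.9,  14.5]), np.float64(2.4317940777564733))
tri (array([481.9, -97.4,  12.8]), np.float64(0.16720424403492093))
```

```bash
python3 -m handwheel '[[-1,[-2,0,30],0],[-1,[0,0,30],0],[-1,[0,0,15],0],[-1,[0,0,6],0],[-1,[0,0,3],0],[-1,[0,0,0],0]]'
```

```text
time: 11.32
tcp_pos: [598.3, -14.3, 30.3]
orientation: [[-0.999, 0.054, 0.002], [0.054, 0.999, -0.0], [-0.002, -0.0, -1.0]]
contact_force: [0.6, 0.6, -2.0]
gripper_width: 24.0
finger_force: 60.3
```

```bash
python3 -m handwheel '[[-1,[0,0,3],0],[-1,[0,0,2],0],[-1,[0,0,0],0]]'; python3 -m handwheel '[[-1,[0,0,2],0],[-1,[0,0,2],0],[-1,[0,0,0],0]]'
```

```text
time: 11.7
tcp_pos: [598.4, -14.3, 25.5]
orientation: [[-0.999, 0.054, 0.002], [0.054, 0.999, -0.0], [-0.002, -0.0, -1.0]]
contact_force: [-1.0, 0.7, 5.2]
gripper_width: 24.4
finger_force: 61.2
time: 12.08
tcp_pos: [598.5, -14.3, 21.4]
orientation: [[-0.999, 0.054, 0.002], [0.054, 0.999, -0.0], [-0.002, -0.0, -1.0]]
contact_force: [-0.8, 0.7, 6.2]
gripper_width: 24.3
finger_force: 61.2
```

```bash
python3 -m handwheel '[[-1,[0,0,1.5],0],[-1,[0,0,1.5],0],[-1,[0,0,0],0]]'
```

```text
time: 12.45
tcp_pos: [598.6, -14.3, 21.4]
orientation: [[-0.999, 0.054, 0.003], [0.054, 0.999, -0.0], [-0.003, -0.0, -1.0]]
contact_force: [-8.1, 0.3, 19.2]
gripper_width: 24.8
finger_force: 63.0
```

```bash
python3 -m handwheel '[[-1,[0,0,-3],0],[1,[0,0,0],0],[1,[0,0,0],0],[1,[0,0,0],0],[1,[0,0,0],0],[1,[0,0,-20],0],[1,[0,0,-40],0],[1,[0,0,-45],0],[1,[0,0,-45],0],[1,[0,0,-45],0],[1,[0,0,-15],0],[1,[0,0,0],0]]'
python3 look.py w4 scraper_center scraper_edge
python3 -m handwheel '[[1,[-4,40,0],0],[1,[-4,40,0],0],[1,[-4,40,0],0],[1,[-4,40,0],0],[1,[-4,40,0],0],[1,[-4,40,0],0],[1,[-3,44,0],0],[1,[0,0,0],7],[1,[0,0,0],7],[1,[0,0,0],0]]'
python3 look.py w5 shears_center shears_tip
python3 - <<'E'
import cv2,numpy as np
cv2.imwrite("pics/w45.png",np.vstack([cv2.imread("pics/w4.png")[:290],cv2.imread("pics/w5.png")[:300]]))
E
```

```text
time: 13.95
tcp_pos: [598.1, -14.3, 232.0]
orientation: [[-0.999, 0.054, 0.003], [0.054, 0.999, -0.0], [-0.003, -0.0, -1.0]]
contact_force: [0.2, 0.2, -1.0]
gripper_width: 85.8
finger_force: 0.0
[531.2 -11.1 375.4]
scraper_center 0.58 [323.3 168.4] [596.  -13.9]
scraper_center 0.26 [254.2 169.5] [593.3 -88.1]
scraper_edge 0.63 [250.5 170.4] [596.2 -94.9]
scraper_edge 0.47 [323.2 168.3] [598.1 -14.1]
14.1 [597.1 -14.2 227.9]
time: 15.35
tcp_pos: [639.4, 267.9, 227.8]
orientation: [[-0.956, 0.292, -0.003], [0.292, 0.956, -0.001], [0.003, -0.002, -1.0]]
contact_force: [-0.1, -0.5, -0.2]
gripper_width: 85.2
finger_force: 0.0
[576.2 287.1 371.6]
shears_center 0.86 [331.5 187.8] [658.8 271. ]
shears_tip 0.81 [329.9  92.8] [563.7 297.5]
15.5 [639.8 267.6 229.2]
```

View pics/w45.png

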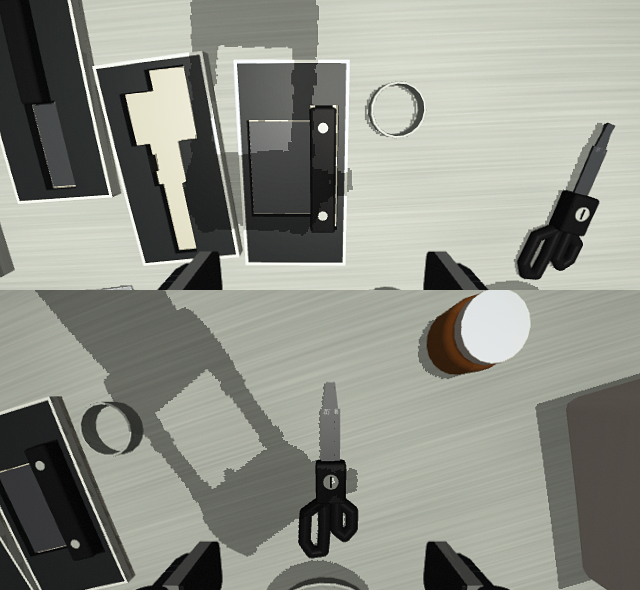

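The scraper lies in its pocket (handle at (322,170), blade edge at (250,170)). In the lower picture the shears block spans columns 317–345 and rows 171–215 of w5, with the tip at (330,92). A bowl rim is at about (318,272).

```bash
python3 - <<'E'
from h import *
np.set_printoptions(precision=1,suppress=True)
L=lambda n:(lambda d:(d["K"],d["D"],d["T"]))(np.load(n))
c=L("w5.npz"); c4=L("w4.npz")
for p,z in [((317,171),24),((345,171),24),((345,214),24),((317,214),24),((331,192),24),((330,92),10),((318,271),55)]: print(p,z,atz(c,p,z))
print("tri screw",tri(c,(331,192),c4,(582.5,214)),"tip",tri(c,(330,92),c4,(609,124)))
print("scraper screws tri",tri(c,(40,175),c4,(323,216)),tri(c,(75,254),c4,(323,128)))
im=cv2.imread("pics/w5.png")[150:300,270:390]; cv2.imwrite("pics/crop5.png",cv2.resize(im,None,fx=4,fy=4,interpolation=cv2.INTER_CUBIC))
E
```

```text
(317, 171) 24 [634.6 262.3  24. ]
(345, 171) 24 [643.  289.9  24. ]
(345, 214) 24 [687.7 277.2  24. ]
(317, 214) 24 [679.  248.6  24. ]
(331, 192) 24 [660.2 269.7  24. ]
(330, 92) 10 [563.  297.9  10. ]
(318, 271) 55 [728.3 235.   55. ]
tri screw (array([659.2, 269.9,  25.9]), np.float64(0.9909890718714613)) tip (array([562.9, 297.9,  10.2]), np.float64(0.21348045700066626))
scraper screws tri (array([589.3,   0.1,  79.8]), np.float64(79.9552556412872)) (array([594.9,  -5.4,  54.7]), np.float64(88.58734015893226))
```

View pics/crop5.png

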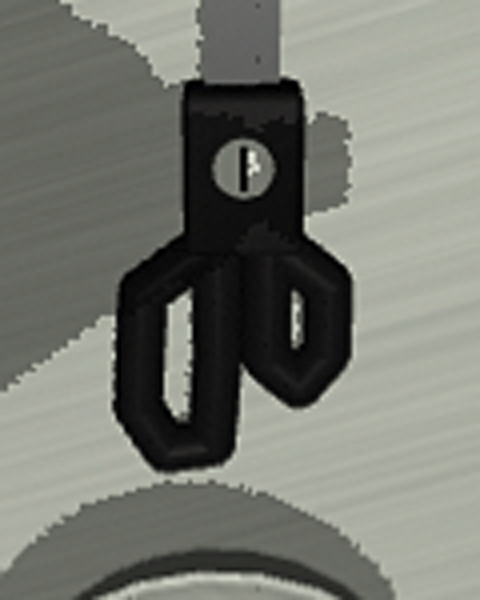

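```bash
python3 -m handwheel '[[1,[-18,8,0],-0.8],[1,[0,0,45],0],[1,[0,0,45],0],[1,[0,0,45],0],[1,[0,0,40],0],[1,[0,0,25],0],[1,[0,0,15],0],[1,[0,0,0],0]]'; python3 -m handwheel '[[-1,[0,0,0],0],[-1,[0,0,0],0],[-1,[0,0,0],0],[-1,[0,0,0],0]]'
```

```text
time: 16.5
tcp_pos: [658.9, 269.9, 14.0]
orientation: [[-0.96, 0.28, -0.002], [0.28, 0.96, -0.001], [0.002, -0.001, -1.0]]
contact_force: [0.1, -0.3, 0.2]
gripper_width: 85.5
finger_force: 0.0
time: 17.0
tcp_pos: [660.2, 270.5, 16.9]
orientation: [[-0.96, 0.28, 0.002], [0.28, 0.96, 0.001], [-0.002, 0.001, -1.0]]
contact_force: [-0.3, -0.6, 4.0]
gripper_width: 30.4
finger_force: 60.0
```

```bash
python3 -m handwheel '[[-1,[0,0,-25],0],[-1,[0,0,-45],0],[-1,[0,0,-30],0],[-1,[-5,-46,0],0],[-1,[-5,-46,0],0],[-1,[-5,-46,0],0],[-1,[-5,-46,0],0],[-1,[-5,-46,0],0],[-1,[-5,-46,0],0],[-1,[-5,-46,0],0],[-1,[-5,-46,0],0],[-1,[-6,-44,0],0]]'
python3 -m handwheel '[[-1,[-5,-42,0],0],[-1,[0,0,0],10.7],[-1,[0,0,0],10.7],[-1,[0,0,0],10.7],[-1,[0,0,0],10.7],[-1,[0,0,0],10.7],[-1,[0,0,0],10.7],[-1,[0,0,0],10.7],[-1,[0,0,0],10.7],[-1,[0,0,0],10.7],[-1,[0,0,0],10.7],[-1,[0,0,0],10.7]]'
python3 -m handwheel '[[-1,[0,0,0],10.7],[-1,[0,0,0],10.7],[-1,[0,0,0],10.7],[-1,[0,0,0],10.7],[-1,[0,0,0],0],[-1,[0,0,0],0]]'
python3 look.py w6 shears_center shears_tip scraper_center scraper_edge
```

```text
time: 18.5
tcp_pos: [587.4, -139.5, 114.8]
orientation: [[-0.96, 0.28, -0.001], [0.28, 0.96, 0.0], [0.001, -0.0, -1.0]]
contact_force: [0.7, 0.0, -2.5]
gripper_width: 30.2
finger_force: 59.8
time: 20.0
tcp_pos: [580.8, -179.7, 114.6]
orientation: [[0.699, 0.715, -0.001], [0.715, -0.699, 0.0], [-0.0, -0.001, -1.0]]
contact_force: [-0.4, -0.2, -2.0]
gripper_width: 30.2
finger_force: 59.9
time: 20.75
tcp_pos: [581.0, -179.8, 115.0]
orientation: [[0.998, 0.06, -0.0], [0.06, -0.998, 0.0], [-0.0, -0.0, -1.0]]
contact_force: [-0.2, 0.4, -1.9]
gripper_width: 30.1
finger_force: 59.9
[ 647.2 -176.3  258.5]
shears_center 0.88 [323.1 249.6] [ 539.4 -183.6]
shears_tip 0.7 [322.2  23.4] [ 701.2 -172.9]
shears_tip 0.52 [108.4 162.3] [598.2 -19.3]
scraper_center 0.65 [ 93.6 165.8] [595.8 -10.2]
scraper_center 0.56 [322.3  21.9] [ 701.2 -173. ]
scraper_edge 0.62 [207.9 176.7] [589.8 -91.7]
21.0 [ 581.1 -179.9  115.3]
```

View pics/w6.png

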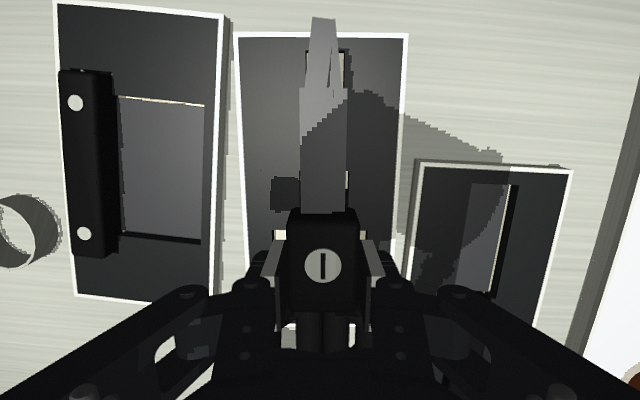

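Held shears: tip at (323,18), screw at (323,266). The scraper's screws show at (75,102) and (84,234), which lets me check its height.

```bash
python3 - <<'E'
from h import *
np.set_printoptions(precision=1,suppress=True)
L=lambda n:(lambda d:(d["K"],d["D"],d["T"]))(np.load(n))
c=L("w6.npz"); c4=L("w4.npz")
print(tri(c,(75,102),c4,(323,216)),tri(c,(84,234),c4,(323,128)))
for u in (98,101): print(u,atz(c,(323,266),u+25),atz(c,(323,18),u+10), [atz(c,p,u+24) for p in [(289,212),(357,212)]])
for p in [(234,35),(407,36)]: print(atz(c,p,18))
E
```

```text
(array([642. , -16.8,  36.1]), np.float64(0.724949496596727)) (array([551.5, -12.4,  36.9]), np.float64(1.4144172186491668))
98 [ 580.2 -180.7  123. ] [ 681.9 -174.5  108. ] [array([ 603.6, -165. ,  122. ]), array([ 605.4, -193.4,  122. ])]
101 [ 581.7 -180.6  126. ] [ 681.2 -174.5  111. ] [array([ 604.6, -165.3,  125. ]), array([ 606.3, -193.1,  125. ])]
[ 689.2 -115.9   18. ]
[ 695.5 -228.8   18. ]
```

```bash
python3 -m handwheel '[[-1,[0,1,30],0],[-1,[0,0,30],0],[-1,[0,0,15],0],[-1,[0,0,6],0],[-1,[0,0,3],0],[-1,[0,0,0],0]]'; python3 -m handwheel '[[-1,[0,0,3],0],[-1,[0,0,2],0],[-1,[0,0,0],0]]'
```

```text
time: 21.75
tcp_pos: [581.8, -181.0, 32.3]
orientation: [[0.998, 0.056, 0.001], [0.056, -0.998, -0.001], [0.001, 0.001, -1.0]]
contact_force: [0.6, -0.9, -1.9]
gripper_width: 29.7
finger_force: 59.9
time: 22.12
tcp_pos: [582.3, -181.1, 28.1]
orientation: [[0.998, 0.056, 0.003], [0.056, -0.998, -0.001], [0.003, 0.001, -1.0]]
contact_force: [0.1, 1.0, 5.1]
gripper_width: 30.1
finger_force: 60.7
```

```bash
python3 -m handwheel '[[-1,[0,0,2],0],[-1,[0,0,2],0],[-1,[0,0,0],0]]'; python3 -m handwheel '[[-1,[0,0,1.5],0],[-1,[0,0,1.5],0],[-1,[0,0,0],0]]'
```

```text
time: 22.5
tcp_pos: [582.2, -181.0, 23.8]
orientation: [[0.998, 0.056, 0.003], [0.056, -0.998, -0.001], [0.003, 0.001, -1.0]]
contact_force: [0.3, 0.7, 7.0]
gripper_width: 29.8
finger_force: 60.8
time: 22.88
tcp_pos: [582.3, -181.0, 23.7]
orientation: [[0.998, 0.056, 0.004], [0.056, -0.998, -0.001], [0.003, 0.001, -1.0]]
contact_force: [-7.7, 3.1, 19.1]
gripper_width: 29.8
finger_force: 62.3
```

```bash
python3 -m handwheel '[[-1,[0,0,-3],0],[1,[0,0,0],0],[1,[0,0,0],0],[1,[0,0,0],0],[1,[0,0,0],0],[1,[0,0,-20],0],[1,[0,0,-40],0],[1,[0,0,-45],0],[1,[0,0,-45],0],[1,[0,0,-45],0],[1,[0,0,0],0],[1,[0,0,0],0]]'
python3 look.py w7 shears_center shears_tip scraper_center scraper_edge
python3 -m handwheel '[[1,[-30,-40,0],0],[1,[-30,-40,0],0],[1,[-30,-40,0],0],[1,[0,0,0],0],[1,[0,0,0],0]]'
python3 look.py w8 shears_center shears_tip scraper_center scraper_edge
python3 - <<'E'
import cv2,numpy as np
cv2.imwrite("pics/w78.png",np.vstack([cv2.imread("pics/w7.png")[:300],cv2.imread("pics/w8.png")[:300]]))
E
```

```text
time: 24.38
tcp_pos: [581.2, -180.9, 218.1]
orientation: [[0.998, 0.056, 0.001], [0.056, -0.998, -0.0], [0.001, 0.0, -1.0]]
contact_force: [0.2, -0.2, -0.3]
gripper_width: 85.7
finger_force: 0.0
[ 647.2 -177.5  361.7]
shears_center 0.66 [325.5 171.3] [ 582.7 -184.9]
shears_tip 0.58 [320.7  70. ] [ 682.  -174.3]
scraper_center 0.58 [158.4 148.6] [597.1 -12.3]
scraper_edge 0.96 [240.8 157.3] [590.8 -94.6]
24.625 [ 580.8 -180.7  215.8]
time: 25.25
tcp_pos: [484.7, -66.2, 217.1]
orientation: [[0.998, 0.056, 0.0], [0.056, -0.998, -0.0], [0.0, 0.0, -1.0]]
contact_force: [0.8, 0.6, 0.9]
gripper_width: 85.1
finger_force: 0.0
[550.9 -62.9 360.6]
shears_center 0.69 [446.3  79.7] [ 584.  -182.6]
scraper_center 0.87 [274.8  51.9] [598.8 -15.2]
scraper_edge 0.88 [355.8  65.1] [592.7 -94. ]
25.5 [485.  -66.8 216.9]
```

View pics/w78.png

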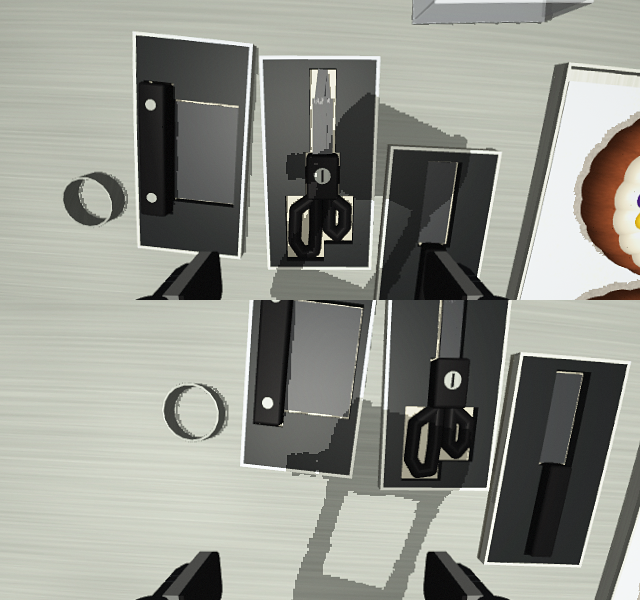

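Both tools lie inside their outlines. The shears screw is at (322,176) and (452,80), and the lower scraper screw at (152,198) and (267,104). I'll check the heights.

```bash
python3 - <<'E'
from h import *
np.set_printoptions(precision=1,suppress=True)
L=lambda n:(lambda d:(d["K"],d["D"],d["T"]))(np.load(n))
a=L("w7.npz"); b=L("w8.npz")
A=cv2.imread("pics/w7.png").min(2);B=cv2.imread("pics/w8.png").min(2)
def blob(im,p,r=11):
    x,y=p; w=im[y-r:y+r+1,x-r:x+r+1]; m=(w>110).astype(np.uint8)
    n,l,s,ce=cv2.connectedComponentsWithStats(m); k=1+np.argmin(np.linalg.norm(ce[1:]-r,axis=1)); return ce[k]+[x-r,y-r]
print("shears screw",tri(a,(322.3,175.7),b,(452.3,80.5)))
p,q=blob(A,(152,198)),blob(B,(267,104)); print("scraper screw",p,q,tri(a,p,b,q))
# shears loop far corner (on floor+14)
print(env.get_state()["contact_force"])
E
```

```text
shears screw (array([ 581.8, -181.6,   31.7]), np.float64(0.041950716748609916))
scraper screw [151.3 197.3] [267.1 102.5] (array([551.5, -12.5,  36.7]), np.float64(0.41576711511220293))
[-0.  -0.6  0.5]
```

```bash
python3 -c "
from station import env
print(env.finish_job())"
```

```text
the job is handed in; nothing more can be done
None
```

The job is handed in at about 25.5 s: the last pictures put the bench scraper and kitchen shears home in their own trays, pressed to the pocket floor and released, with nothing else disturbed; the judge's verdict was not shown.

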